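# Hang the framed medal on the side-opening hooks

### The job

The framed medal is standing in its wooden cradle. Lift it out by its red tab and hang it on the stand's twin hooks: bring its crossbar in sideways through the open mouths, under the roofs of the hooks, and let it down to the bottom of both throats, so that it hangs freely and still. Be gentle, feeling your way: never push the frame or the gripper hard against the stand, nor let the frame fall into the throats, and leave everything else on the bench where it is.

Things in the scene. Friction and masses are not known exactly. Their poses are not given: they have to be found in the camera images.
- frame: Upright medal frame, 0.25-0.45 kg: steel-edged square 80 wide (x), 8 thick (y), 80 high, brass medal in it; above it a neck 30 wide, 8 thick (z 80-118 mm). Origin: centre of its underside; z up, x along its width. Same front and back: may hang either way round. Starts upright in the cradle, x along the cradle's x.
- frame_bar (a point): Middle of the frame's crossbar, 92 mm above its underside: a round steel bar 8 mm in diameter along the frame's x, reaching 70 mm to either side. Axes as frame.
- frame_grip (a point): Middle of the red grip tab on the frame's neck: 32 wide (x), 12 thick (y), 44 mm high; 140 mm above the frame's underside, 48 mm above the bar. Grip it from above across its 12 mm thickness. Axes as frame.
- cradle: Fixed wooden cradle, 120 (x) x 70 (y) x 31 mm high, with a slot along x in its middle (88 long, 10 wide, floor 6 mm above the bench) in which the frame stands. Origin: centre of its underside.
- stand: Fixed stand: grey foot 130 x 150 x 10 mm; steel post 16 mm thick at its y +50 mm, top 165 mm up; on it a blue clamp (top 12 mm above the seat axis) with two equal hooks. Origin on the bench under seat; z up, x through both hooks, mouths open to -y. The pose is the foot's: the hooks, clamped by hand, are NOT measured, see seat.
- seat (a point): NOMINAL middle of the axis of a seated bar, 165 mm above the stand's origin; fixed to the foot, its axes as stand. The true seat axis of the (rigid, parallel) hooks is off it by up to 10 mm either way in z and, independently, up to 10 mm either way in y: find lips and back wall by touch.
- lip (a point): NOMINAL lip tops, middle between the hooks: y -31, z +20 mm from seat, off like it. Hooks: aluminium plates 8 mm thick at x +54 and -54 mm (100 mm clear between; the frame hangs there). From the TRUE seat axis: lip y -50 to -5.5, flat top z +20, open above for y below -8, so a bar can be set down on it; then slide to +y.
- wall (a point): NOMINAL back walls, middle between the hooks: y +5.5, z +24 mm from seat, off like it. From the TRUE seat axis: throat y -5.5 to +5.5, floor z -4; wall y +5.5 to +22, up to z +40; roof over the throat y -8 to +5.5, z +32 to +40 (12 mm above the lip), so no way in from straight above. A crosspiece joins the hooks, y +22 to +32, z -8 to +8.
- medal_a: small brass medal lying flat, 42 mm across, 6 mm thick; a bystander, leave it. Origin: centre of its underside.
- medal_b: small copper medal lying flat, 36 mm across, 6 mm thick; a bystander, leave it. Origin: centre of its underside.
- loupe: black eye loupe standing on the bench, 38 mm across, 34 mm high; a bystander, leave it. Origin: centre of its underside.
- turned_block: turned dark wooden block, 60 mm across, 44 mm high; a bystander, leave it. Origin: centre of its underside.
- polish_jar: closed jar, 52 mm across, 55 mm high; a bystander, leave it. Origin: centre of its underside.
- graver: hand graver lying on the bench, 130 mm long, under 35 mm high; a bystander, leave it. Origin: centre of its underside.
- bench_brush: bench brush lying on the bench, 150 mm long, under 35 mm high; a bystander, leave it. Origin: centre of its underside.

How it is judged:
By the outcome, as a careful person would: the job done as asked, in the order asked, and still so for the second after the job is handed in, with the robot touching nothing.
It also fails if it takes over 69 s, if anything falls off the work surface, if the arm or the gripper's body presses on something with over 40 N, if the wrist force passes 120 N, or if a joint passes its speed limit or range.

### The arm

A 7-joint arm with a two-finger parallel gripper is mounted at the origin on the work surface. World frame = base frame: x ahead of the robot, y to its left, z up, the work surface at z = 0. Lengths are in m, angles in rad, forces in N, time in s.
With the tool pointing down it reaches from about 0.425 to 0.8 m from the base axis. Payload 8.3 kg.
Tool frame: the origin (TCP) lies between the finger pads; the fingertips stand 25 mm ahead of it and the grasp point (between the pads) lies 6 mm ahead of it; z points along the fingers, y is the line along which they close (so a half turn about z gives the same grasp; the last joint's range is limited). The gripper opens to 85 mm and grips with 20 to 120 N. Pads are 22 mm wide; open, the fingers measure 114 mm over their backs; the gripper's body (76 mm by 85 mm) begins 54 mm behind the grasp point. The pads swing forward as they close: fully open they stand 13 mm farther back than shut.
Start: joints at [-1.224, 0.383, 0.016, 1.37, -0.006, 1.388, -0.046], TCP at [0.249, 0.573, 0.234] pointing down, gripper open.
Joint ranges: [-2.95, 2.95], [-0.25, 2.06], [-1.52, 1.56], [0.18, 2.33], [-1.44, 4.58], [0.02, 2.06], [-3.01, 3.01]. Speed limits (rad/s): [2.39, 2.39, 3.01, 3.01, 3.14, 3.14, 3.14].

### API

Orientations are given as [roll, pitch, yaw] about the fixed x, y, z axes, in that order (R = Rz(yaw) Ry(pitch) Rx(roll)).
In Python, from cell import arm, eyes, nets gives the robot as it stands. The module is installed in compiled form; this text tells all that it offers.
- The arm moves only by the tool move_arm, never from a script. Its argument "steps" is one flat list of numbers, 6 for each row, row after row: the shift along the tool's x, y, z in units of 30 mm (1.0 is 30 mm), then the turn, a rotation vector about the tool's x, y, z in rad. In form: [dx, dy, dz, wx, wy, wz, dx, dy, dz, wx, wy, wz, ...]. A call has 1 to 12 rows; each row is the pose to reach, as a shift and turn from the pose commanded when the call began, along the tool's axes at that moment; what a row does not reach only later rows make up. A row lasts 1/8 s, in which the tool goes at most 62.5 mm and 10.7 degrees, less where a joint would pass 70% of its speed; a pose out of reach is approached as far as the arm can. A call with a gripper value outside its range is refused whole. "claw" is the opening, from -1 (shut) to 1 (fully open), set as the call begins (left out, the last holds). The fingers move at their own pace and stop on an object; the grip force is fixed at half the most. Time passes only in rows, so rows that repeat a pose let the fingers close. It gives the time, the measured TCP pose, the force, the opening and the grip force at its end, in the units of the state.
- arm.read_state(): the state, without advancing time (a new reading comes with each control period).
- eyes.capture(name): name is "scene" or "side" or "wrist"; returns a dict with "img" (400x640x3 uint8, red, green, blue), "vertical_fov" (degrees; the focal length in pixels is half the picture's height over the tangent of half this angle, whatever the lens; pixels are square), "cx", "cy" (the principal point, pixels), "k1" (the pictures are not rectified: a ray, as slopes to the right and down, at radius r is drawn at 1 + k1 r^2 times it, then the intrinsics apply), "rvec" (rotation vector, rad) and "tvec" (3), from world to camera coordinates, as OpenCV has them; the wrist camera has in their place "mount" (4x4, takes a point from camera to tool coordinates, whose origin is the TCP and whose axes are the flange's). Camera axes: x right, y down, z forward; pixel columns grow to the right and rows downward; lengths in m; the calibration is good to about 2 mm. A picture is of the moment at which its call begins: read the wrist's pose just before it. There is no depth.
- arm.close_job(): hands the job in; it is judged then, once.
Trained networks look in a picture, given as the dict that the camera call returned (one of the last four; its "shot" number tells which), for a name from the list of things; names that differ only in an ending like _2 or _b are one class to them, and where a whole thing is asked for, a point or a joint stands for the part that bears it (a point fixed in the world has none). Each returns a list of dicts, best first, with "score" (0 to 1); they miss things now and then, are a little off and sometimes report something else, mostly with a low value. They report only what shows in the picture. A call takes as long as a camera call.
- nets.look_for(picture, label): "pixel" ([column, row] in pixels, amid what is visible of it).
- nets.cut_out(picture, label): "mask" (400x640 bool, what is visible of it) and "pixel" ([column, row] in pixels, amid what is visible of it).
- nets.place_of(picture, label): "pixel" ([column, row] in pixels: a listed point, or the origin of a listed thing).
The state is a dict: "time": time; "q": joint angles; "joint_vel": joint speeds; "joint_torque": joint torques, N m; "tcp_pos": TCP position; "tool_rot": TCP orientation; "contact_force": force on the tool from outside, world axes, zero at the start; "moment": the same for the moment, N m; "gripper_width": finger opening in m; "grasp_force": force on a finger pad.
Only numpy, scipy, OpenCV 4.12 (cv2) and the standard library are available. Lean on these libraries where they do the work, as an engineer would, in place of code of your own. Each camera call takes 0.05 s, during which the arm holds its last target. There are 200 camera calls.

## Working session

There is one attempt and no reset: what is moved stays moved. The work goes in short steps, Python scripts to look and compute and a tool call to move; the robot and the scene stay as the last step left them, time stands still between calls to the robot, and variables do not carry over. Pictures are saved under pics/ and viewed, at most 10 in all, crops included, and the job is handed in when it is done.

Besides the shell and the picture viewer there is one more tool, called after "Emit:" as name(argument=value, ...), one argument or row to a line, values as JSON. move_arm: Moves the arm, as the interface text tells. Its arguments: {"type":"object","properties":{"steps":{"type":"array","items":{"type":"number"}},"claw":{"type":"number"}},"required":["steps"]}

```bash
mkdir -p pics
cat > h.py <<'E'
import numpy as np, cv2
from scipy.spatial.transform import Rotation as R
from scipy.optimize import least_squares
from cell import arm, eyes, nets
def cam(p, st=None):
    f=200/np.tan(np.radians(p["vertical_fov"])/2)
    K=np.array([[f,0,p["cx"]],[0,f,p["cy"]],[0,0,1.]])
    D=np.array([p["k1"],0,0,0.])
    if "rvec" in p: return K,D,np.array(p["rvec"],float).ravel(),np.array(p["tvec"],float).ravel()
    T=np.eye(4);T[:3,:3]=R.from_euler("xyz",st["tool_rot"]).as_matrix();T[:3,3]=st["tcp_pos"]
    W=np.linalg.inv(T@np.array(p["mount"]))
    return K,D,R.from_matrix(W[:3,:3]).as_rotvec(),W[:3,3]
def proj(c,P):
    return cv2.projectPoints(np.atleast_2d(np.array(P,float)),c[2],c[3],c[0],c[1])[0].reshape(-1,2)
def ray(c,px):
    u=cv2.undistortPoints(np.array([[px]],float),c[0],c[1]).ravel()
    M=R.from_rotvec(c[2]).as_matrix()
    o=-M.T@c[3]; d=M.T@np.array([u[0],u[1],1]); return o,d/np.linalg.norm(d)
def onz(c,px,z):
    o,d=ray(c,px); return o+d*(z-o[2])/d[2]
def tri(obs):
    A=np.zeros((3,3));b=np.zeros(3)
    for c,px in obs:
        o,d=ray(c,px);Q=np.eye(3)-np.outer(d,d);A+=Q;b+=Q@o
    X=np.linalg.solve(A,b)
    return X,[np.linalg.norm(proj(c,X)[0]-px) for c,px in obs]
E
cat > a.py <<'E'
from h import *
np.set_printoptions(precision=4,suppress=True)
st=arm.read_state(); print(st)
C={}
for n in ["scene","side","wrist"]:
    st=arm.read_state(); p=eyes.capture(n); C[n]=(p,cam(p,st)); cv2.imwrite(f"pics/{n}0.png",p["img"][:,:,::-1])
for l in ["frame","frame_bar","frame_grip","cradle","stand","seat","lip","wall","medal_a","medal_b","loupe","turned_block","polish_jar","graver","bench_brush"]:
    obs=[]
    for n in C:
        r=nets.place_of(C[n][0],l)
        if r: print(l,n,[(np.round(k["pixel"],1).tolist(),round(k["score"],2)) for k in r[:2]]); obs.append((C[n][1],np.array(r[0]["pixel"],float))) if n!="wrist" else 0
    if len(obs)>1: print("   ",*tri(obs))
E
python3 a.py
```

```text
{'time': 0.0, 'q': array([-1.2239,  0.3843,  0.0164,  1.3711, -0.0063,  1.3882, -0.0465]), 'joint_vel': array([ 0.0006, -0.0012,  0.0004, -0.0011, -0.0009,  0.0003, -0.0008]), 'joint_torque': array([  0.0003, -62.7575,   0.8444, -37.1829,   0.0166,   0.0139,
         0.    ]), 'tcp_pos': array([0.2488, 0.5728, 0.2332]), 'tool_rot': array([-3.1396,  0.    ,  2.7319]), 'contact_force': array([-0.4753,  0.3123,  0.1172]), 'moment': array([0.0012, 0.0368, 0.0012]), 'grasp_force': 0.0, 'gripper_width': 0.08541888138632521}
frame scene [([278.1, 197.7], 0.96)]
frame side [([335.6, 190.8], 0.77)]
    [ 0.5475 -0.2129  0.0065] [np.float64(1.7106600967610261), np.float64(1.6555196850765221)]
frame_bar scene [([275.4, 166.0], 0.93)]
frame_bar side [([337.7, 166.2], 0.56)]
    [ 0.5434 -0.2156  0.0994] [np.float64(0.06549516782852613), np.float64(0.0638899303037309)]
frame_grip scene [([273.3, 150.1], 0.65)]
frame_grip side [([342.2, 148.3], 0.73)]
    [ 0.5373 -0.227   0.142 ] [np.float64(1.9609788501124994), np.float64(1.9278912175755023)]
cradle scene [([277.6, 199.4], 0.6), ([274.8, 147.3],
[... 1250 characters left out ...]
 0.71)]
    [ 0.7256  0.0227 -0.0088] [np.float64(2.530089744929512), np.float64(2.271395248416572)]
polish_jar scene [([251.8, 242.8], 0.85), ([276.9, 195.6], 0.27)]
polish_jar side [([274.9, 198.4], 0.8)]
    [ 0.6932 -0.1661  0.0014] [np.float64(0.245596485430013), np.float64(0.2168358639977511)]
graver scene [([379.0, 192.4], 0.69), ([447.3, 205.7], 0.48)]
graver side [([388.9, 268.8], 0.64)]
    [ 0.3875 -0.0166  0.0087] [np.float64(0.06495895450290953), np.float64(0.07371055685493015)]
bench_brush scene [([204.3, 203.7], 0.84), ([250.4, 247.6], 0.67)]
bench_brush side [([304.0, 151.7], 0.59)]
    [ 0.6642 -0.3521 -0.0067] [np.float64(0.7143810730727107), np.float64(0.6297828684210379)]
```

View pics/scene0.png

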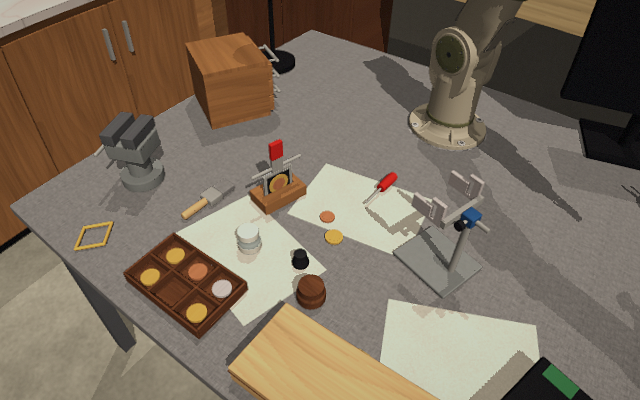

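View pics/side0.png

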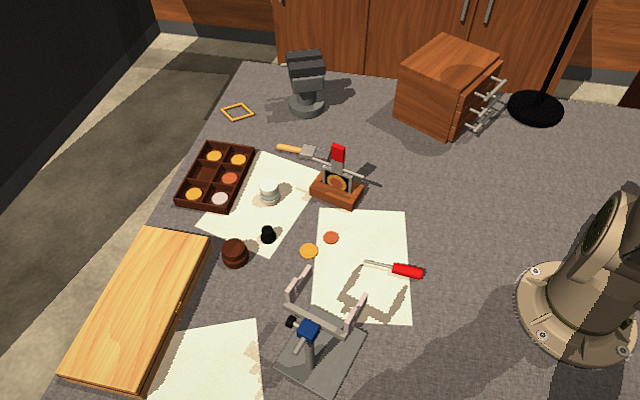

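The scene picture shows the frame in its cradle at about (277,185) with the red tab at (275,150), and the stand at about (440,235) with the blue clamp at (470,217) and hook plates at (430,205) and (465,185). The side picture shows the frame at (337,180) and the stand at (320,340). Next I'll fit the cradle and foot orientations.

```bash
cat > b.py <<'E'
from h import *
np.set_printoptions(precision=4,suppress=True)
C={}
ims=[]
for n in ["scene","side"]:
    p=eyes.capture(n); c=cam(p); C[n]=(p,c)
    for l in ["cradle","stand","frame"]:
        r=nets.cut_out(p,l)
        print(n,l,[(k["score"],k["mask"].sum()) for k in r])
        np.save(f"{n}_{l}.npy",r[0]["mask"])
    ctr=proj(c,[0.494,0.182,0.08])[0].astype(int); 
    M=np.array([[4,0,-4*(ctr[0]-50)],[0,4,-4*(ctr[1]-75)]],float)
    ims.append(cv2.warpAffine(p["img"],M,(400,600),flags=cv2.INTER_CUBIC)); print(n,"crop origin",ctr-[50,75])
cv2.imwrite("pics/stand_crop.png",np.hstack(ims)[:,:,::-1])
# cradle pose by mask IoU
def box(x,y,yaw,lx,ly,z0,z1):
    P=np.array([[sx*lx/2,sy*ly/2,z] for sx in(-1,1) for sy in(-1,1) for z in(z0,z1)]);
    return P@R.from_euler("z",yaw).as_matrix().T+[x,y,0]
def cost(v):
    s=0
    for n in C:
        m=np.load(f"{n}_cradle.npy").astype(np.uint8); f=np.load(f"{n}_frame.npy")
        h=np.zeros((1600,2560),np.uint8)
        cv2.fillConvexPoly(h,cv2.convexHull((proj(C[n][1],box(v[0],v[1],v[2],.12,.07,0,.031))*4+1.5).round().astype(np.int32)),255)
        h=cv2.resize(h,(640,400),interpolation=cv2.INTER_AREA)/255.
        ok=~f|(m>0); s+=(abs(h-m)*ok).sum()
    return s
from scipy.optimize import differential_evolution
r=differential_evolution(cost,[(.53,.57),(-.23,-.19),(-1.57,1.57)],maxiter=40,popsize=12,seed=1)
print(r.x,r.fun)
st=arm.read_state(); w=eyes.capture("wrist"); print(w["mount"],w["vertical_fov"],w["cx"],w["cy"],w["k1"])
E
python3 b.py
```

```text
scene cradle [(0.96, np.int64(1149)), (0.23, np.int64(238))]
scene stand [(0.82, np.int64(5689)), (0.74, np.int64(141))]
scene frame []Traceback (most recent call last):
  File "b.py", line 10, in <module>
    np.save(f"{n}_{l}.npy",r[0]["mask"])
                           ~^^^
IndexError: list index out of range
```

```bash
sed -i 's|np.save(f"{n}_{l}.npy",r\[0\]\["mask"\])|np.save(f"{n}_{l}.npy",r[0]["mask"] if r else np.zeros((400,640),bool))|' b.py; python3 b.py
```

```text
scene cradle [(0.95, np.int64(1160)), (0.52, np.int64(1165))]
scene stand [(0.96, np.int64(5693))]
scene frame [(0.61, np.int64(1146))]
scene crop origin [390 160]
side cradle [(0.9, np.int64(1039))]
side stand [(0.78, np.int64(6333))]
side frame [(0.74, np.int64(1006))]
side crop origin [272 254]
[ 0.5431 -0.2156 -0.2639] 119.6
[[-0.0011 -0.9523 -0.3052  0.0792]
 [ 1.     -0.0011 -0.0001  0.0005]
 [-0.0002 -0.3052  0.9523 -0.1388]
 [ 0.      0.      0.      1.    ]] 58.08271030427262 318.3529334882267 196.67984104147058 -0.04750734164883866
```

View pics/stand_crop.png

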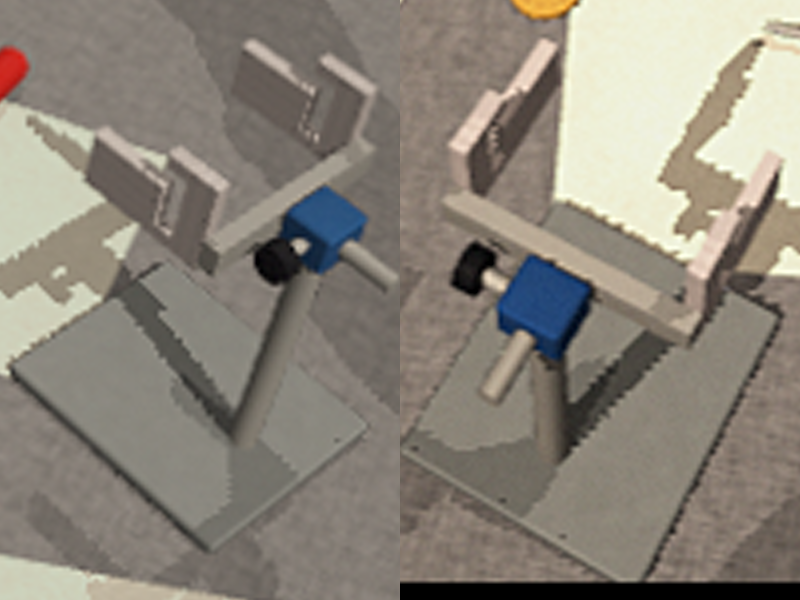

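The crop shows the foot's top corners: scene (393,252), (431,225.5), (482,267.5), (442,297); side (311,305), (367,332), (332,399), (273,366). The mouths face the left/upper edge in the scene view.

```bash
cat > c.py <<'E'
from h import *
np.set_printoptions(precision=4,suppress=True)
C={n:cam(eyes.capture(n)) for n in ["scene","side"]}
S=np.array([(393,252),(431.2,225.5),(481.7,267.5),(442,297)]);
D=np.array([(310.7,304.7),(367,332.2),(332,399),(273,366)])
a=np.array([onz(C["scene"],p,.01) for p in S]); b=np.array([onz(C["side"],p,.01) for p in D])
print(a,b)
for q in (a,b): print([np.linalg.norm(q[i]-q[(i+1)%4]) for i in range(4)])
E
python3 c.py
```

```text
[[0.535  0.1038 0.01  ]
 [0.4127 0.1385 0.01  ]
 [0.4592 0.2818 0.01  ]
 [0.5786 0.2417 0.01  ]] [[0.5361 0.1045 0.01  ]
 [0.413  0.1388 0.01  ]
 [0.4559 0.2768 0.01  ]
 [0.5768 0.2426 0.01  ]]
[np.float64(0.12704975413040884), np.float64(0.15066069902193177), np.float64(0.12595911637553509), np.float64(0.14456581263328194)]
[np.float64(0.12781258530730655), np.float64(0.14454637707930953), np.float64(0.12564054897238566), np.float64(0.14396740057224888)]
```

Emit:
move_arm(
  steps=[-0.6,-0.4,-2,0,0,0,-2.1,-1.4,-3,0,0,-0.05,-3.8,-2.6,-3.6,0,0,-0.1,-5.5,-3.8,-4.2,0,0,-0.14,-7.2,-5,-4.2,0,0,-0.14,-8.9,-6.1,-4.2,0,0,-0.14,-10.6,-7.3,-4.2,0,0,-0.14,-12,-8.2,-4.2,0,0,-0.14,-12.5,-8.5,-4.2,0,0,-0.14,-12.5,-8.5,-4.2,0,0,-0.14,-12.5,-8.5,-4.2,0,0,-0.14,-12.5,-8.5,-4.2,0,0,-0.14],
)

```text
time: 4.65
tcp_pos: [0.4905, 0.1919, 0.3601]
tool_rot: [3.141, -0.0, 2.875]
contact_force: [0.2, 0.4, 0.3]
gripper_width: 0.0855
grasp_force: 0.0
```

```bash
cat > d.py <<'E'
from h import *
np.set_printoptions(precision=4,suppress=True)
st=arm.read_state(); print(st["time"],st["q"],st["tcp_pos"],st["tool_rot"],abs(st["joint_vel"]).max())
p=eyes.capture("wrist"); c=cam(p,st)
cv2.imwrite("pics/w1.png",p["img"][:,:,::-1])
for l,z in [("stand",0),("seat",.165),("lip",.185),("wall",.189)]:
    for k in nets.place_of(p,l)[:2]: print(l,k["pixel"],k["score"],onz(c,k["pixel"],z))
E
python3 d.py
```

```text
4.65 [-0.6906  0.1388  0.2976  1.4098 -0.0411  1.5992  0.9074] [0.4905 0.1919 0.3601] [ 3.1413 -0.0005  2.8751] 0.007492995817938452
stand [310.2, 143.1] 0.78 [0.4901 0.181  0.    ]
stand [147.6, 105.1] 0.28 [ 0.3806 -0.0185 -0.    ]
seat [307.8, 168.0] 0.88 [0.4873 0.1831 0.165 ]
lip [270.9, 177.3] 0.71 [0.4824 0.1505 0.185 ]
wall [312.2, 179.3] 0.91 [0.493  0.1862 0.189 ]
```

View pics/w1.png

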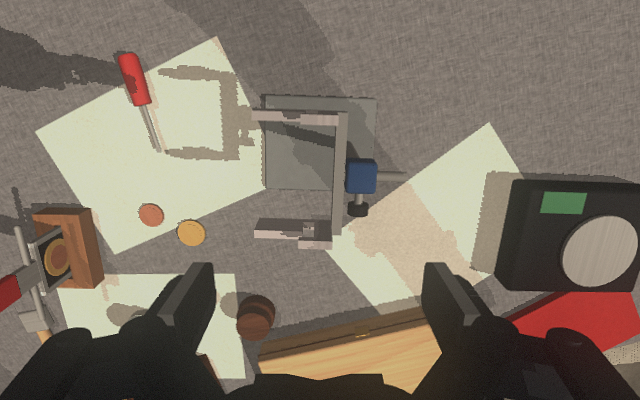

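The wrist picture shows the stand from above with mouths to the left: foot corners near (266,96), (376,98), (265,188); hooks at (295,115) and (293,235); crosspiece at x≈340; frame at left (50,260).

```bash
python3 -c "
import cv2
i=cv2.imread('pics/w1.png')[85:260,240:400]
cv2.imwrite('pics/w1c.png',cv2.resize(i,None,fx=3.4,fy=3.4,interpolation=cv2.INTER_CUBIC))"
```

```text
(no output)
```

View pics/w1c.png

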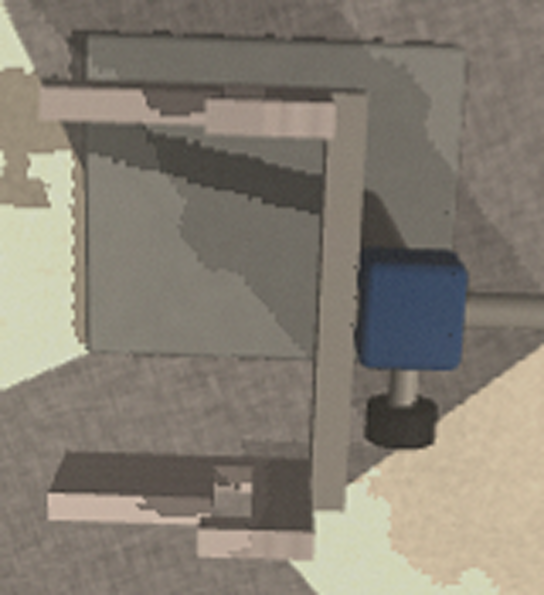

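```bash
cat > e.py <<'E'
from h import *
np.set_printoptions(precision=4,suppress=True)
st=arm.read_state(); cw=cam(eyes.capture("wrist"),st); cs=cam(eyes.capture("scene")); cd=cam(eyes.capture("side"))
w=lambda a,b:(a/3.4+240-.35,b/3.4+85-.35)
s=lambda a,b:(a/4+390,b/4+160)
H=[(cw,w(40,84),-58,-50,20),(cw,w(40,119),-50,-50,20),(cw,w(207,100),-58,-8,40),(cw,w(207,136),-50,-8,40),(cw,w(334,102),-58,22,40),(cw,w(334,138),-50,22,40),
(cw,w(48,490),50,-50,20),(cw,w(48,520),58,-50,20),(cw,w(198,528),50,-8,40),(cw,w(198,557),58,-8,40),(cw,w(314,530),50,22,40),(cw,w(314,559),58,22,40),
(cs,s(104,130),54,-50,20),(cs,s(222,187),54,22,40),(cs,s(252,41),-54,-50,20),(cs,s(370,93),-54,22,40)]
F=[(cw,w(88,36),-65,-75),(cw,w(90,352),65,-75),(cw,w(463,47),-65,75),
(cs,(393,252),65,-75),(cs,(431.2,225.5),-65,-75),(cs,(442,297),65,75),(cs,(481.7,267.5),-65,75),
(cd,(310.7,304.7),65,-75),(cd,(367,332.2),-65,-75),(cd,(332,399),-65,75),(cd,(273,366),65,75)]
def W(v,P): return R.from_euler("z",v[2]).as_matrix()@(np.array(P)/1e3)+[v[0],v[1],0]
def res(v):
    r=[]
    for c,px,x,y in F: r.append(proj(c,W(v,[x,y+v[3],10]))[0]-px)
    for c,px,x,y,z in H: r.append(proj(c,W(v,[x,y+v[4],165+z+v[5]]))[0]-px)
    return np.array(r).ravel()
o=least_squares(res,[.49,.18,-.28,10,0,0],x_scale=[.01,.01,.1,1,1,1],loss="soft_l1")
print("foot yf, hook dy,dz free (yf & dy share origin):",o.x); r=res(o.x).reshape(-1,2); print(r)
print("hook seat world", W(o.x,[0,o.x[4],165+o.x[5]]))
J=o.jac; print("std",np.sqrt(np.diag(np.linalg.pinv(J.T@J))*0.5))
p=eyes.capture("wrist"); c=cam(p,st)
for l,z in [("frame_grip",.146),("frame_bar",.098),("frame",.006),("cradle",0)]:
    for k in nets.place_of(p,l)[:1]: print(l,k["pixel"],k["score"],onz(c,k["pixel"],z))
E
python3 e.py
```

```text
foot yf, hook dy,dz free (yf & dy share origin): [  0.4955   0.194   -0.3036  -2.5556 -12.0559   6.925 ]
[[-1.5841 -1.5053]
 [-1.2312  0.5049]
 [ 2.2011 -0.7558]
 [-1.1882 -0.8672]
 [ 0.7784 -0.46  ]
 [ 0.7756  0.6985]
 [ 0.9683 -1.0871]
 [ 1.2604 -1.5615]
 [ 1.2926  0.5454]
 [-0.214   3.365 ]
 [-1.3736  0.2714]
 [-0.3162  0.5742]
 [-0.1331 -0.0138]
 [-0.2868 -0.5149]
 [-0.4836 -0.7663]
 [ 0.7227  0.2147]
 [ 0.2184 -0.058 ]
 [-0.0911  0.817 ]
 [ 0.1043 -0.0742]
 [ 0.057   0.1832]
 [-0.0863 -0.0248]
 [ 0.3407  0.6579]
 [-0.0778  0.4337]
 [-1.4418  0.4809]
 [ 0.0335  0.7815]
 [-1.3363  1.0004]
 [ 0.2765  0.2814]]
hook seat world [0.4919 0.1825 0.1719]
std [0.0002 0.0003 0.0026 0.3541 0.3541 0.6574]
frame_grip [1.1, 296.1] 0.56 [ 0.5431 -0.2138  0.146 ]
frame_bar [31.5, 273.8] 0.96 [ 0.5409 -0.2107  0.098 ]
frame [72.9, 245.5] 0.71 [ 0.5426 -0.2156  0.006 ]
cradle [76.2, 247.1] 0.67 [ 0.548  -0.2169  0.    ]
```

Emit:
move_arm(
  steps=[-0.3,-0.8,0,0,0,0,-1,-2.6,0,0,0,0,-1.8,-4.5,0.3,0,0,0,-2.6,-6.4,1,0,0,0,-3.4,-8.3,1.8,0,0,0,-4.2,-10.2,2.6,0,0,0,-5,-12,3.2,0,0,0,-5.25,-12.6,3.3,0,0,0,-5.25,-12.6,3.3,0,0,0,-5.25,-12.6,3.3,0,0,0],
)

```text
time: 6.55
tcp_pos: [0.5427, -0.2154, 0.2613]
tool_rot: [3.141, -0.0, 2.873]
contact_force: [0.5, 0.4, 0.5]
gripper_width: 0.0853
grasp_force: 0.0
```

```bash
cat > f.py <<'E'
from h import *
np.set_printoptions(precision=4,suppress=True)
st=arm.read_state(); print(st["time"],st["q"],st["tcp_pos"],st["tool_rot"],abs(st["joint_vel"]).max())
p=eyes.capture("wrist"); c=cam(p,st); img=p["img"].copy()
for l,z in [("frame_grip",.146),("frame_bar",.098),("frame",.006),("cradle",0)]:
    for k in nets.place_of(p,l)[:1]: print(l,k["pixel"],k["score"],onz(c,k["pixel"],z))
r,g,b=[img[:,:,i].astype(int) for i in range(3)]
m=((r>110)&(g<60)&(b<60)).astype(np.uint8)
n,lab,stt,cen=cv2.connectedComponentsWithStats(m); i=1+np.argmax(stt[1:,4]); print("red",stt[i],cen[i])
# bright top face vs sides
cv2.imwrite("pics/w2.png",img[:,:,::-1])
E
python3 f.py
```

```text
6.55 [-0.1432  0.3132  0.6064  1.4653 -0.1791  1.4188  1.7695] [ 0.5427 -0.2154  0.2613] [ 3.1411 -0.0001  2.8727] 0.019526778198518314
frame_grip [322.0, 192.7] 0.88 [ 0.5429 -0.2119  0.146 ]
frame [318.0, 155.9] 0.93 [ 0.5425 -0.215   0.006 ]
cradle [317.1, 156.5] 0.98 [ 0.5441 -0.2165  0.    ]
red [314 178   6  12  18] [315.1111 181.7778]
```

View pics/w2.png

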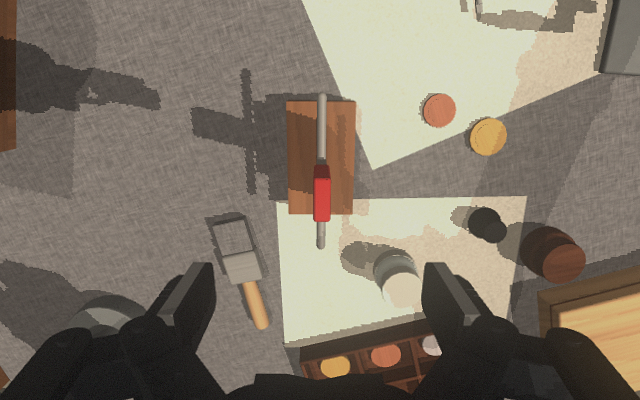

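The wrist picture shows the red tab top at columns 313–331, rows 177–222 (centre ≈ (322,199)) and the bar from (322,94) to (321,248), parallel to the tool's x. Now I'll compute the offsets.

```bash
cat > g.py <<'E'
from h import *
np.set_printoptions(precision=5,suppress=True)
st=arm.read_state(); p=eyes.capture("wrist"); c=cam(p,st)
Rt=R.from_euler("xyz",st["tool_rot"]).as_matrix()
for px,z in [((322,199.5),.168),((321.8,94),.098),((320.8,248),.098),((322,222),.168),((322,178),.168)]:
    X=onz(c,px,z); print(X, "tool mm",1e3*Rt.T@(X-st["tcp_pos"]))
E
python3 g.py
```

```text
[ 0.5412  -0.21145  0.168  ] tool mm [ 2.61716  3.09813 93.59483]
[ 0.47676 -0.19333  0.098  ] tool mm [ 69.60218   3.48678 163.5504 ]
[ 0.60896 -0.23029  0.098  ] tool mm [-67.6669    2.81156 163.64157]
[ 0.55705 -0.21576  0.168  ] tool mm [-13.80987   3.13231  93.6058 ]
[ 0.52664 -0.20748  0.168  ] tool mm [17.70573  3.06758 93.58476]
```

Emit:
move_arm(
  steps=[0.05,0.1,0.6,0,0,0.005,0.05,0.1,1.6,0,0,0.005,0.05,0.1,2.6,0,0,0.005,0.05,0.1,3.3,0,0,0.005,0.05,0.1,3.6,0,0,0.005,0.05,0.1,3.6,0,0,0.005,0.05,0.1,3.6,0,0,0.005],
)

```text
time: 7.72
tcp_pos: [0.5424, -0.2133, 0.1543]
tool_rot: [-3.142, 0.002, 2.867]
contact_force: [1.2, 0.1, 0.3]
gripper_width: 0.0854
grasp_force: 0.0
```

Emit:
move_arm(
  steps=[0,0,0,0,0,0,0,0,0,0,0,0,0,0,0,0,0,0,0,0,0,0,0,0,0,0,0,0,0,0,0,0,0,0,0,0,0,0,0,0,0,0,0,0,0,0,0,0],
  claw=-1,
)

```text
time: 8.72
tcp_pos: [0.542, -0.2132, 0.1534]
tool_rot: [-3.142, 0.001, 2.867]
contact_force: [1.5, -0.5, 3.0]
gripper_width: 0.0105
grasp_force: 60.6
```

Emit:
move_arm(
  steps=[0,0,-0.15,0,0,0,0,0,-0.5,0,0,0,0,0,-1,0,0,0,0,0,-1.7,0,0,0,0,0,-2.6,0,0,0,0,0,-3.6,0,0,0,0,0,-4.6,0,0,0,0,0,-5.3,0,0,0,0,0,-5.6,0,0,0,0,0,-5.6,0,0,0,0,0,-5.6,0,0,0],
)

```text
time: 10.1
tcp_pos: [0.5414, -0.2128, 0.3202]
tool_rot: [-3.142, -0.002, 2.867]
contact_force: [0.8, -0.1, -3.2]
gripper_width: 0.0107
grasp_force: 59.9
```

```bash
cat > s.py <<'E'
from h import *
np.set_printoptions(precision=4,suppress=True)
st=arm.read_state(); print(st["time"],st["tcp_pos"],st["tool_rot"],st["contact_force"],st["moment"],st["gripper_width"],st["grasp_force"])
Rt=R.from_euler("xyz",st["tool_rot"]).as_matrix()
S=np.array([.4919,.1825,.1719]); yaw=-.304
Rs=R.from_euler("z",yaw).as_matrix()
print("tcp in hook frame mm",1e3*Rs.T@(st["tcp_pos"]-S), "yaw err to hook",(st["tool_rot"][2]-np.pi-yaw))
print("hook axes in tool (cols x,y)", (Rt.T@Rs)[:,:2].round(4).tolist())
T=np.array([0,-75,100.])  # target tcp in hook frame
d=Rt.T@(S+Rs@(T/1e3)-st["tcp_pos"]); print("units to pre",d/0.03)
E
python3 s.py
```

```text
10.1 [ 0.5414 -0.2128  0.3202] [-3.1415 -0.0017  2.8668] [ 0.8428 -0.1083 -3.1782] [ 0.015  -0.0171  0.0077] 0.01070784664973731 59.86461818218231
tcp in hook frame mm [ 165.5692 -362.3911  148.2723] yaw err to hook 0.029252391670863964
hook axes in tool (cols x,y) [[-0.9996, -0.0292], [-0.0292, 0.9996], [-0.0017, -0.0001]]
units to pre [5.2336 9.7371 1.6178]
```

Emit:
move_arm(
  steps=[0.25,0.5,0,0,0,0,0.8,1.5,0,0,0,0.01,1.6,3,0,0,0,0.02,2.4,4.5,0,0,0,0.029,3.2,6,0.2,0,0,0.029,4,7.5,0.6,0,0,0.029,4.7,8.7,1,0,0,0.029,5.1,9.5,1.4,0,0,0.029,5.23,9.74,1.6,0,0,0.029,5.23,9.74,1.6,0,0,0.029,5.23,9.74,1.6,0,0,0.029],
)

```text
time: 11.48
tcp_pos: [0.4704, 0.1095, 0.2736]
tool_rot: [-3.142, 0.001, 2.836]
contact_force: [0.0, -0.2, -3.6]
gripper_width: 0.0105
grasp_force: 59.8
```

```bash
cat > v.py <<'E'
from h import *
import sys
C=[];ims=[]
for n in ["scene","side"]:
    p=eyes.capture(n); c=cam(p)
    ctr=proj(c,[0.48,0.15,0.2])[0].astype(int)
    M=np.array([[4,0,-4*(ctr[0]-50)],[0,4,-4*(ctr[1]-70)]],float)
    ims.append(cv2.warpAffine(p["img"],M,(400,560),flags=cv2.INTER_CUBIC)); print(n,"crop origin",ctr-[50,70])
    for l in ("frame_bar","frame_grip"):
        k=nets.place_of(p,l)[:1]
        if k: print(l,k[0]["pixel"],k[0]["score"])
cv2.imwrite(sys.argv[1],np.hstack(ims)[:,:,::-1])
E
python3 s.py; python3 v.py pics/pre.png
```

```text
11.475 [0.4704 0.1095 0.2736] [-3.1416  0.0007  2.8359] [ 0.0291 -0.2229 -3.603 ] [ 0.0034 -0.0278  0.0208] 0.010504450553593728 59.84296202659607
tcp in hook frame mm [  1.3835 -76.1231 101.7451] yaw err to hook -0.0017412217018891174
hook axes in tool (cols x,y) [[-1.0, 0.0017], [0.0017, 1.0], [0.0007, -0.0]]
units to pre [0.0462 0.0374 0.0581]
scene crop origin [391 112]
frame_bar [424.2, 165.8] 0.82
frame_grip [431.3, 143.7] 0.72
side crop origin [284 213]
frame_bar [345.6, 255.1] 0.69
frame_grip [348.2, 239.2] 0.87
```

View pics/pre.png

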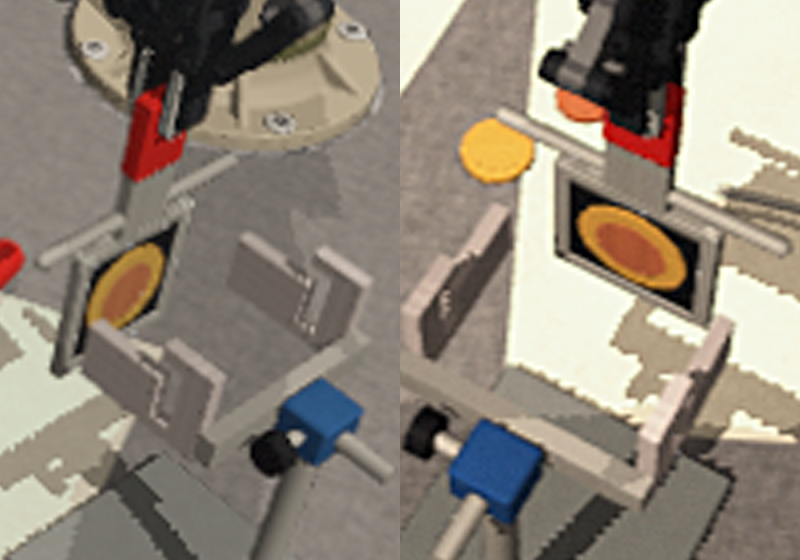

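The picture shows the frame held upright in front of the hooks, bar ends at scene (401.5,177), (450,151.5) and side (309,242), (381,275). I'll triangulate them in the hook frame.

```bash
cat > t.py <<'E'
from h import *
np.set_printoptions(precision=2,suppress=True)
cs=cam(eyes.capture("scene")); cd=cam(eyes.capture("side"))
S=np.array([.4919,.1825,.1719]); Rs=R.from_euler("z",-.304).as_matrix()
s=lambda a,b:np.array((a/4+391,b/4+112)); d=lambda a,b:np.array(((a-400)/4+284,b/4+213))
for n,a,b in [("bar+",s(42,261),d(499,115)),("bar-",s(237,158),d(787,247)),
  ("lip+",s(100,327),d(408,307)),("lip-",s(248,239),d(655,420)),
  ("lipfront+",s(105,322),d(508,210)),("lipfront-",s(244,236),d(729,322))]:
    X,e=tri([(cs,a),(cd,b)]); print(n,1e3*Rs.T@(X-S),np.array(e))
E
python3 t.py
```

```text
bar+ [ 70.49 -73.82  49.81] [0.64 0.7 ]
bar- [-65.1  -72.88  51.32] [0.31 0.39]
lip+ [ 68.72 -10.92  30.36] [14.03 15.45]
lip- [-43.25 -17.8   24.14] [11.96 14.8 ]
lipfront+ [ 51.38 -46.72  22.99] [0.32 0.36]
lipfront- [-54.05 -48.61  20.62] [0.49 0.6 ]
```

```bash
sed -e 's|st=arm.read_state(); cw|st=dict(tcp_pos=[.4905,.1919,.3601],tool_rot=[3.1413,-.0005,2.8751]); cw|' -e '/^o=least/,$d' e.py > e2.py
cat >> e2.py <<'E'
for name,HH in (("wrist only",H[:12]),("all",H)):
    def rh(v): return np.array([proj(c,R.from_euler("z",v[3]).as_matrix()@(np.array([x,y,z])/1e3)+v[:3])[0]-px for c,px,x,y,z in HH]).ravel()
    o=least_squares(rh,[.49,.18,.17,-.3]); J=o.jac
    print(name,o.x,np.sqrt(np.diag(np.linalg.inv(J.T@J))*2*o.cost/(len(o.fun)-4)))
E
python3 e2.py
```

```text
wrist only [ 0.4914  0.1838  0.1707 -0.3021] [0.0001 0.0001 0.0005 0.0015]
all [ 0.4911  0.1839  0.172  -0.3029] [0.0002 0.0001 0.0005 0.0022]
```

Emit:
move_arm(
  steps=[0.03,0.2,0,0,0,0,0.06,0.7,0,0,0,-0.003,0.06,1.2,0.1,0,0,-0.003,0.06,1.57,0.3,0,0,-0.003,0.06,1.57,0.5,0,0,-0.003,0.06,1.57,0.5,0,0,-0.003,0.06,1.57,0.5,0,0,-0.003],
)

```text
time: 12.9
tcp_pos: [0.4825, 0.1556, 0.2583]
tool_rot: [-3.142, 0.0, 2.84]
contact_force: [0.2, -1.1, -3.5]
gripper_width: 0.0105
grasp_force: 59.8
```

```bash
sed -i 's|^S=.*|S=np.array([.4912,.1838,.1715]); yaw=-.3025|' s.py; python3 s.py; python3 s.py | head -1
```

```text
12.9 [0.4825 0.1556 0.2583] [-3.1415  0.      2.8399] [ 0.229  -1.1065 -3.5009] [-0.0227  0.0106  0.0176] 0.010467307227417356 59.810197949409485
tcp in hook frame mm [  0.0456 -29.4883  86.804 ] yaw err to hook 0.0007667645818461022
hook axes in tool (cols x,y) [[-1.0, -0.0008], [-0.0008, 1.0], [0.0, -0.0001]]
units to pre [ 0.0027 -1.5171 -0.4398]
12.9 [0.4825 0.1556 0.2583] [-3.1415  0.      2.8399] [ 0.229  -1.1065 -3.5009] [-0.0227  0.0106  0.0176] 0.010467307227417356 59.810197949409485
```

Emit:
move_arm(
  steps=[0,0,0.05,0,0,0,0,0,0.1,0,0,0,0,0,0.13,0,0,0,0,0,0.13,0,0,0],
)

```text
time: 13.4
tcp_pos: [0.4823, 0.1562, 0.2542]
tool_rot: [-3.141, -0.0, 2.841]
contact_force: [0.1, -0.4, -3.9]
gripper_width: 0.0103
grasp_force: 59.8
```

Emit:
move_arm(
  steps=[0,0,0.02,0,0,0,0,0,0.04,0,0,0,0,0,0.05,0,0,0,0,0,0.05,0,0,0],
)

```text
time: 13.9
tcp_pos: [0.4824, 0.1563, 0.2527]
tool_rot: [-3.141, -0.0, 2.841]
contact_force: [-0.8, 0.1, -3.1]
gripper_width: 0.0106
grasp_force: 59.8
```

Emit:
move_arm(
  steps=[0,0,0.02,0,0,0,0,0,0.04,0,0,0,0,0,0.05,0,0,0,0,0,0.05,0,0,0],
)

```text
time: 14.4
tcp_pos: [0.4824, 0.1562, 0.2514]
tool_rot: [3.142, 0.0, 2.841]
contact_force: [0.3, 0.3, -3.3]
gripper_width: 0.0107
grasp_force: 59.9
```

Emit:
move_arm(
  steps=[0,0,0.02,0,0,0,0,0,0.03,0,0,0,0,0,0.03,0,0,0],
)

```text
time: 14.78
tcp_pos: [0.4825, 0.1564, 0.2511]
tool_rot: [3.141, 0.001, 2.841]
contact_force: [-2.8, -0.9, 5.3]
gripper_width: 0.0105
grasp_force: 61.0
```

Emit:
move_arm(
  steps=[0,0,0.02,0,0,0,0,0,0.03,0,0,0,0,0,0.03,0,0,0],
)

```text
time: 15.15
tcp_pos: [0.4826, 0.1564, 0.251]
tool_rot: [3.14, 0.001, 2.841]
contact_force: [-5.1, -0.5, 11.1]
gripper_width: 0.0104
grasp_force: 61.7
```

Emit:
move_arm(
  steps=[0,0,-0.05,0,0,0,0,0,-0.1,0,0,0,0,0,-0.1,0,0,0,0,0,-0.1,0,0,0],
)

```text
time: 15.65
tcp_pos: [0.4823, 0.1562, 0.2521]
tool_rot: [-3.141, -0.0, 2.841]
contact_force: [-0.5, 0.1, -2.6]
gripper_width: 0.0102
grasp_force: 59.8
```

```bash
python3 s.py
```

```text
15.65 [0.4823 0.1562 0.2521] [-3.1411 -0.0004  2.8409] [-0.5389  0.0792 -2.5519] [-0.0127 -0.0093  0.0204] 0.010207659461614555 59.83426630496979
tcp in hook frame mm [ -0.2853 -28.9728  80.5907] yaw err to hook 0.001808473929551413
hook axes in tool (cols x,y) [[-1.0, -0.0018], [-0.0018, 1.0], [-0.0004, -0.0005]]
units to pre [-0.0064 -1.5346 -0.6462]
```

Emit:
move_arm(
  steps=[0,0,-0.04,0,0,0,0,0.1,-0.04,0,0,0,0,0.25,-0.04,0,0,0,0,0.4,-0.04,0,0,0,0,0.5,-0.04,0,0,0,0,0.5,-0.04,0,0,0],
)

```text
time: 16.4
tcp_pos: [0.4869, 0.1709, 0.2536]
tool_rot: [-3.141, -0.0, 2.841]
contact_force: [0.3, -0.6, -2.1]
gripper_width: 0.0105
grasp_force: 59.8
```

Emit:
move_arm(
  steps=[0,0.05,0,0,0,0,0,0.15,0,0,0,0,0,0.22,0,0,0,0,0,0.27,0,0,0,0,0,0.27,0,0,0,0],
)

```text
time: 17.02
tcp_pos: [0.4892, 0.1784, 0.2537]
tool_rot: [-3.141, -0.0, 2.841]
contact_force: [1.1, 0.6, -2.7]
gripper_width: 0.0103
grasp_force: 59.8
```

Emit:
move_arm(
  steps=[0,0.04,0.01,0,0,0,0,0.08,0.01,0,0,0,0,0.12,0.01,0,0,0,0,0.13,0.01,0,0,0,0,0.13,0.01,0,0,0],
)

```text
time: 17.65
tcp_pos: [0.4904, 0.182, 0.2534]
tool_rot: [-3.142, -0.0, 2.841]
contact_force: [-0.0, -0.2, -3.1]
gripper_width: 0.0106
grasp_force: 59.8
```

Emit:
move_arm(
  steps=[0,0.02,0,0,0,0,0,0.035,0,0,0,0,0,0.035,0,0,0,0],
)

```text
time: 18.02
tcp_pos: [0.4907, 0.1831, 0.2534]
tool_rot: [-3.141, -0.0, 2.841]
contact_force: [0.5, 0.0, -2.6]
gripper_width: 0.0105
grasp_force: 59.8
```

Emit:
move_arm(
  steps=[0,0.02,0,0,0,0,0,0.035,0,0,0,0,0,0.035,0,0,0,0],
)

```text
time: 18.4
tcp_pos: [0.491, 0.1841, 0.2533]
tool_rot: [-3.141, -0.0, 2.841]
contact_force: [-0.9, 0.5, -3.2]
gripper_width: 0.0106
grasp_force: 59.8
```

Emit:
move_arm(
  steps=[0,0.015,0,0,0,0,0,0.03,0,0,0,0,0,0.03,0,0,0,0],
)

```text
time: 18.77
tcp_pos: [0.4913, 0.1848, 0.2534]
tool_rot: [-3.141, -0.0, 2.841]
contact_force: [0.2, -0.8, -2.2]
gripper_width: 0.0106
grasp_force: 59.8
```

Emit:
move_arm(
  steps=[0,0.015,0,0,0,0,0,0.03,0,0,0,0,0,0.03,0,0,0,0],
)

```text
time: 19.15
tcp_pos: [0.4914, 0.1852, 0.2533]
tool_rot: [-3.141, -0.0, 2.84]
contact_force: [-2.0, -3.0, -2.6]
gripper_width: 0.0106
grasp_force: 60.1
```

Emit:
move_arm(
  steps=[0,-0.03,0,0,0,0,0,-0.063,0,0,0,0,0,-0.063,0,0,0,0,0,-0.063,0,0,0,0],
)

```text
time: 19.65
tcp_pos: [0.491, 0.1843, 0.2534]
tool_rot: [3.141, 0.0, 2.841]
contact_force: [0.1, -0.3, -2.7]
gripper_width: 0.0107
grasp_force: 59.8
```

Emit:
move_arm(
  steps=[0,0,0.04,0,0,0,0,0,0.09,0,0,0,0,0,0.14,0,0,0,0,0,0.17,0,0,0,0,0,0.17,0,0,0],
)

```text
time: 20.27
tcp_pos: [0.4909, 0.1839, 0.2482]
tool_rot: [-3.141, -0.0, 2.841]
contact_force: [0.7, 0.1, -2.7]
gripper_width: 0.0106
grasp_force: 59.8
```

```bash
python3 s.py
```

```text
20.275 [0.4909 0.1839 0.2482] [-3.1414 -0.0002  2.8409] [ 0.6619  0.1289 -2.7409] [-0.0121  0.0006  0.0116] 0.010647886450494066 59.836803674697876
tcp in hook frame mm [-0.3071  0.0517 76.6623] yaw err to hook 0.001761994930070676
hook axes in tool (cols x,y) [[-1.0, -0.0018], [-0.0018, 1.0], [-0.0002, -0.0002]]
units to pre [-0.0057 -2.5019 -0.7775]
```

Emit:
move_arm(
  steps=[0,0,0.06,0,0,0,0,0,0.13,0,0,0,0,0,0.2,0,0,0,0,0,0.26,0,0,0,0,0,0.26,0,0,0],
)

```text
time: 20.9
tcp_pos: [0.4909, 0.1839, 0.2403]
tool_rot: [-3.141, -0.0, 2.841]
contact_force: [-0.7, 0.6, -3.7]
gripper_width: 0.0105
grasp_force: 59.8
```

Emit:
move_arm(
  steps=[0,0,0.06,0,0,0,0,0,0.13,0,0,0,0,0,0.2,0,0,0,0,0,0.23,0,0,0,0,0,0.23,0,0,0],
)

```text
time: 21.52
tcp_pos: [0.4909, 0.1839, 0.2335]
tool_rot: [-3.141, -0.0, 2.841]
contact_force: [-0.6, -0.6, -2.7]
gripper_width: 0.0103
grasp_force: 59.8
```

Emit:
move_arm(
  steps=[0,0,0.03,0,0,0,0,0,0.06,0,0,0,0,0,0.06,0,0,0],
)

```text
time: 21.9
tcp_pos: [0.491, 0.1839, 0.2317]
tool_rot: [-3.141, -0.0, 2.841]
contact_force: [-0.3, -0.9, -3.7]
gripper_width: 0.0106
grasp_force: 59.8
```

Expected floor at TCP z ≈ 0.227.

Emit:
move_arm(
  steps=[0,0,0.03,0,0,0,0,0,0.07,0,0,0,0,0,0.1,0,0,0,0,0,0.1,0,0,0],
)

```text
time: 22.4
tcp_pos: [0.4909, 0.184, 0.2287]
tool_rot: [-3.141, -0.0, 2.841]
contact_force: [-0.4, -0.8, -3.0]
gripper_width: 0.0108
grasp_force: 59.8
```

Emit:
move_arm(
  steps=[0,0,0.015,0,0,0,0,0,0.03,0,0,0,0,0,0.03,0,0,0],
)

```text
time: 22.78
tcp_pos: [0.491, 0.1839, 0.2279]
tool_rot: [-3.142, -0.0, 2.841]
contact_force: [0.4, 0.3, -3.6]
gripper_width: 0.0103
grasp_force: 59.8
```

Emit:
move_arm(
  steps=[0,0,0.015,0,0,0,0,0,0.025,0,0,0,0,0,0.025,0,0,0],
)

```text
time: 23.15
tcp_pos: [0.491, 0.184, 0.2273]
tool_rot: [3.141, 0.0, 2.841]
contact_force: [-0.4, -1.2, -0.4]
gripper_width: 0.0105
grasp_force: 60.1
```

Emit:
move_arm(
  steps=[0,0,0.01,0,0,0,0,0,0.015,0,0,0,0,0,0.015,0,0,0],
)

```text
time: 23.52
tcp_pos: [0.4911, 0.184, 0.2271]
tool_rot: [3.141, 0.0, 2.841]
contact_force: [-1.9, -0.8, 4.3]
gripper_width: 0.0106
grasp_force: 60.9
```

```bash
python3 s.py|head -2; python3 v.py pics/seated.png
```

```text
23.525 [0.4911 0.184  0.2271] [3.1411 0.0003 2.8409] [-1.9415 -0.8392  4.3204] [-0.2172  0.5381 -0.0045] 0.010583768187999467 60.892624855041504
tcp in hook frame mm [-0.1561  0.1716 55.6362] yaw err to hook 0.0017583079696292803
scene crop origin [391 112]
frame_bar [448.3, 202.8] 0.67
frame_grip [456.6, 185.2] 0.59
side crop origin [284 213]
frame_bar [324.3, 306.8] 0.95
frame_grip [327.1, 295.0] 0.66
```

View pics/seated.png

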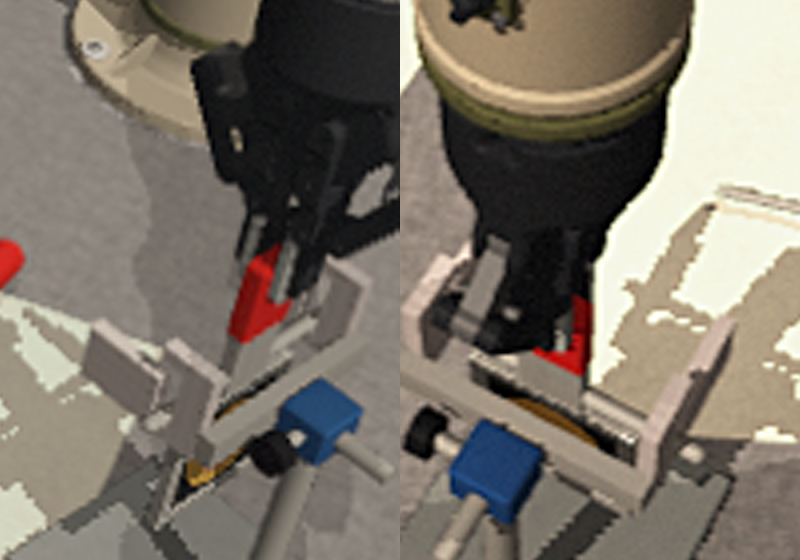

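The picture shows the bar inside both throats, with its ends protruding at scene (155,420) and side (690,455). The moment shows it is resting mostly on the hook at x −54, so I'll level it gently.

Emit:
move_arm(
  steps=[0,0,0,0,0.003,0,0,0,0,0,0.005,0,0,0,0,0,0.005,0,0,0,0,0,0.005,0],
)

```text
time: 24.32
tcp_pos: [0.4912, 0.184, 0.2272]
tool_rot: [3.141, -0.005, 2.841]
contact_force: [-1.8, -0.3, 4.9]
gripper_width: 0.0103
grasp_force: 61.0
```

```bash
cat >> s.py <<'E'
print("hook-frame F",Rs.T@st["contact_force"],"M",Rs.T@st["moment"])
E
python3 s.py
```

```text
24.325 [0.4912 0.184  0.2272] [ 3.1411 -0.0045  2.8408] [-1.8057 -0.2771  4.9237] [-0.2861  0.5218 -0.0273] 0.01031835466903449 61.034570932388306
tcp in hook frame mm [-0.0804  0.1987 55.6574] yaw err to hook 0.0017201404526596686
hook axes in tool (cols x,y) [[-1.0, -0.0017], [-0.0017, 1.0], [-0.0045, 0.0005]]
units to pre [ 0.0083 -2.5058 -1.4794]
hook-frame F [-1.6412 -0.8024  4.9237] M [-0.4286  0.4129 -0.0273]
```

Emit:
move_arm(
  steps=[0,0,0,0,0.004,0,0,0,0,0,0.008,0,0,0,0,0,0.01,0,0,0,0,0,0.01,0],
)

```text
time: 24.82
tcp_pos: [0.4914, 0.1841, 0.2273]
tool_rot: [3.141, -0.014, 2.841]
contact_force: [-2.1, -0.5, 5.3]
gripper_width: 0.0105
grasp_force: 61.0
```

```bash
python3 s.py | tail -1
```

```text
hook-frame F [-1.8324 -1.0939  5.2731] M [-0.3582  0.1408 -0.094 ]
```

Emit:
move_arm(
  steps=[0,0,0,0,0,0,0,0,0,0,0,0,0,0,0,0,0,0,0,0,0,0,0,0,0,0,0,0,0,0],
  claw=0,
)

```text
time: 25.45
tcp_pos: [0.491, 0.184, 0.2266]
tool_rot: [-3.142, -0.015, 2.841]
contact_force: [-0.4, -0.3, 0.8]
gripper_width: 0.0424
grasp_force: 0.0
```

```bash
python3 s.py | sed -n '1,2p;5p'
```

```text
25.45 [0.491  0.184  0.2266] [-3.1415 -0.0151  2.8408] [-0.4096 -0.3091  0.7629] [ 0.047  -0.0372 -0.0374] 0.04242187995254811 0.0
tcp in hook frame mm [-0.2457  0.0902 55.1308] yaw err to hook 0.0017318418381535583
hook-frame F [-0.2989 -0.4171  0.7629] M [ 0.0559 -0.0215 -0.0374]
```

Released cleanly. I'll retreat straight up, wait for any swing to die, and look.

Emit:
move_arm(
  steps=[0,0,-0.2,0,0,0,0,0,-0.6,0,0,0,0,0,-1.2,0,0,0,0,0,-2,0,0,0,0,0,-3,0,0,0,0,0,-4.2,0,0,0,0,0,-5,0,0,0,0,0,-5.4,0,0,0,0,0,-5.4,0,0,0,0,0,-5.4,0,0,0],
)

```text
time: 26.7
tcp_pos: [0.493, 0.1832, 0.3876]
tool_rot: [-3.14, -0.016, 2.841]
contact_force: [-0.3, 0.5, -0.8]
gripper_width: 0.0425
grasp_force: 0.0
```

Emit:
move_arm(
  steps=[0,0,0,0,0,0,0,0,0,0,0,0,0,0,0,0,0,0,0,0,0,0,0,0,0,0,0,0,0,0,0,0,0,0,0,0,0,0,0,0,0,0,0,0,0,0,0,0,0,0,0,0,0,0,0,0,0,0,0,0,0,0,0,0,0,0,0,0,0,0,0,0],
)

```text
time: 28.2
tcp_pos: [0.4933, 0.1833, 0.3887]
tool_rot: [-3.142, -0.015, 2.841]
contact_force: [-0.2, 0.4, -0.2]
gripper_width: 0.0429
grasp_force: 0.0
```

```bash
python3 v.py pics/hung.png
python3 - <<'E'
from h import *
a=[eyes.capture("scene")["img"].astype(int) for _ in range(1)]
for i in range(6): eyes.capture("side")
b=eyes.capture("scene")["img"].astype(int)
print("moving px",(abs(a[0]-b).sum(2)>60).sum())
E
```

```text
scene crop origin [391 112]
frame_bar [450.3, 200.2] 0.69
frame_grip [457.2, 185.7] 0.74
side crop origin [284 213]
frame_bar [320.8, 304.3] 0.87
frame_grip [327.0, 292.5] 0.59
moving px 0
```

View pics/hung.png

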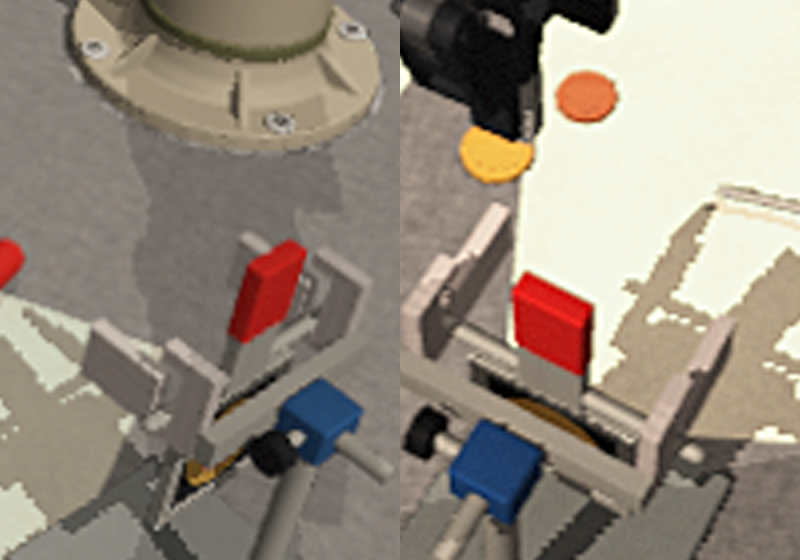

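The frame hangs level in both throats: tab at scene crop (268,290) and side crop (553,322), bar ends through both hooks. It is still, the gripper is clear and the bystanders haven't moved. Handing in.

```bash
python3 -c "
from cell import arm
print(arm.close_job())"
```

```text
the job is handed in; nothing more can be done
None
```

The framed medal hangs freely and still at the bottom of both hook throats. The gripper is clear, and the job was handed in at about 29 s; handing it in returned no verdict.

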